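# Pack the bearing case and hold its lid for fitting the stay

## Task

Pack the two bearings flat in the seats of the open steel case, working from the back so you never reach across a packed one: first the large bearing in the rear seat (one dot), then the small one in the front seat (two dots). Then take hold of the lid, bring it forward from where it leans back and finish while still holding it, steady, 60 degrees open from shut, so that I can screw on the new lid stay. The lid does not stay up by itself: do not let it drop, and leave the other things on the bench alone.

Things in the scene. Friction and masses are not known exactly. Their poses are not given: they have to be found in the camera images.
- case: dark green-grey steel case, fixed to the bench: 160 mm front to back (its x), 240 mm wide (its y), rims 75 mm high, walls 2 mm. Origin: centre of its underside. The wide left compartment (y -18 to +118 mm) holds a dark blue insert, top 58 mm above the bench, with two round seats; a partition 55 mm high at y -19 mm; the narrow right compartment holds a U-bolt (fixed). Lid hinge: line along y at x +83, z 76 mm
- seat_rear (a point): centre of the floor of the rear round seat, marked with one white dot: 55 mm across, 5 mm deep, floor 53 mm above the bench, at x = +20, y = +50 mm in the case; for the large bearing
- seat_front (a point): centre of the floor of the front round seat, marked with two white dots: 45 mm across, 5 mm deep, floor 53 mm above the bench, at x = -44, y = +50 mm in the case; for the small bearing
- case_lid (a joint): angle of the lid in rad: 0 shut, 1.05 = 60 degrees open, 1.57 upright, 1.745 its stop, leaning back open (it starts at or near there). The hinge is almost free: forward of upright the lid falls shut unless held. Lid 0.3 to 0.5 kg: it needs 1 to 2 N at its free edge
- lid_lip (a point): middle of the lid's free edge, 167 mm from the hinge line. The lid is a 2 mm plate 246 mm wide with a skirt turned in 15 mm all round; the point lies halfway through the edge, which is 17 mm thick from the plate's outer face to the skirt's inner rim: grip it across these 17 mm, anywhere along the width. The wire handle on its outer face cannot be used
- bearing_large: ball bearing 52 mm across and 16 mm thick, lying flat, origin at the centre of its underside, 0.12 kg
- bearing_small: ball bearing 42 mm across and 13 mm thick, lying flat, origin at the centre of its underside, 0.08 kg
- tape_measure: bystander: yellow tape measure, 68x83x37 mm; origin at the centre of its underside; leave alone
- threadlock: bystander: red thread-lock bottle with white nozzle, 33 mm across, 104 mm tall; origin at the centre of its underside; leave alone
- spray_can: bystander: dark spray can with red cap, 65 mm across, 195 mm tall; origin at the centre of its underside; leave alone
- caliper: bystander: digital caliper lying flat, 215 mm long; origin at the centre of its underside; leave alone
- oil_filter: bystander: white spin-on filter with green band, 67 mm across, 91 mm tall; origin at the centre of its underside; leave alone
Things that resemble listed ones, but are neither listed nor needed, are in the scene too. What is shaped like the bearing_large but green or turquoise is not meant. Leave any blue look-alike of the bearing_small alone.

How it is judged:
On the way, in this order (a step that is already met when the one before it is completed fails the run):
1. the large bearing lies released in the rear seat (horizontal distance between bearing_large and seat_rear below 0.004 m and z of bearing_large in the frame of case between 0.05 and 0.0555 m and angle between bearing_large's own z axis and vertical below 0.06 rad and contact force between the fingers and bearing_large below 0.05 N), for 0.2 s.
2. then the small bearing lies released in the front seat (all of step 1 and horizontal distance between bearing_small and seat_front below 0.004 m and z of bearing_small in the frame of case between 0.05 and 0.0555 m and angle between bearing_small's own z axis and vertical below 0.06 rad and contact force between the fingers and bearing_small below 0.05 N), for 0.2 s.
3. then the lid is held by the fingers at 60 degrees (value of joint case_lid between 0.942 and 1.152 rad and velocity of joint case_lid between -0.05 and 0.05 rad/s and contact force between the fingers and case above 0.5 N), for 0.5 s.
At the end, for the whole second after the job is handed in: The fingers hold the lid still (below 0.05 rad/s, contact above 0.5 N) 60 degrees open, within 6 degrees, and both bearings lie flat and free on the floors of their seats (within 4 mm of the centre, not resting on the rim) (all of step 2 and all of step 3); the arm keeps its last pose, push and grip.
It fails at once if the lid is let fall (it drops below 35 degrees) (value of joint case_lid below 0.61 rad).
It fails at once if a bystander is displaced by more than 30 mm (distance of any of tape_measure, threadlock, spray_can, caliper, oil_filter from where it was at the start of the episode above 0.03 m).
It also fails if it takes over 67 s, if anything falls off the work surface, if the arm or the gripper's body presses on something with over 40 N, if the wrist force passes 120 N, or if a joint passes its speed limit or range.

## Robot

A 6-joint arm with a two-finger parallel gripper is mounted at the origin on a cart in front of the work surface, level with it; the furniture and walls round the work are solid. World frame = base frame: x ahead of the robot, y to its left, z up, the work surface at z = 0. Lengths are in m, angles in rad, forces in N, time in s.
With the tool pointing down it reaches from about 0.225 to 0.875 m from the base axis. Payload 3.4 kg.
Tool frame: the origin (TCP) lies at the very end of the fingers, on their centre line; the grasp point (between the pads) lies 19 mm behind it (manip.hold_point_z is the distance from the TCP to the grasp point, in m); z points along the fingers, y is the line along which they close (so a half turn about z gives the same grasp; the last joint's range is limited). The gripper opens to 85 mm and grips with 20 to 120 N. Pads are 22 mm wide; open, the fingers measure 114 mm over their backs; the gripper's body (76 mm by 85 mm) begins 54 mm behind the grasp point. The pads swing forward as they close: fully open they stand 13 mm farther back than shut.
Start: joints at [-1.45, 0.276, 1.505, -0, 1.361, -0.121], TCP at [0.138, -0.558, 0.231] pointing down, gripper open.
Joint ranges: [-2.89, 2.89], [-0.75, 2.08], [0.22, 2.7], [-1.18, 4.32], [0.11, 2.71], [-2.7, 2.7]. Speed limits (rad/s): [2.57, 2.57, 3.14, 3.14, 3.14, 3.14].

## Interface

Orientations are given as a unit quaternion [w, x, y, z].
In Python, from rig import readout, viewer, order, manip gives the robot as it stands. The module is installed in compiled form; this text tells all that it offers.
- The arm moves only by the tool send_rows, never from a script. Its arguments are lists of equal length, an entry for each row: "xyz": the shift along the world's x, y, z in m, a list of three; "delta_rot": the turn, a rotation vector about the world's x, y, z in degrees, a list of three. In form: {"xyz": [[tx, ty, tz], ...], "delta_rot": [[wx, wy, wz], ...]}. A call has 1 to 12 rows; each row shifts and turns the commanded pose from where the row before left it; what a row does not reach is not made up. A row lasts 1/10 s, in which the tool goes at most 50 mm and 8.59 degrees, less where a joint would pass 70% of its speed; a pose out of reach is approached as far as the arm can. A call with a gripper value outside its range is refused whole. "gripper" is the finger opening in m, from 0 to 0.0854, set as the call begins (left out, the last holds). The fingers move at their own pace and stop on an object; "force" is the grip in N (left out, the last holds). Time passes only in rows, so rows that do not move let the fingers close. It gives the time, the measured TCP pose, the force, the opening and the grip force at its end, in the units of the state.
- readout.get_state(): the state, without advancing time (a new reading comes with each control period).
- viewer.get_image(name): name is "side" or "top"; returns a dict with "color" (480x640x3 uint8, red, green, blue), "depth" (480x640 float32, m along the optical axis (not along the pixel's ray), 0 where there is no reading), "K" (3x3 intrinsics, pixels), "camera_from_world" (4x4, takes a point from world to camera coordinates). Camera axes: x right, y up, looking along -z (the intrinsics and any distortion apply to the point x, -y, -z); pixel columns grow to the right and rows downward; lengths in m; the calibration is good to about 2 mm. A picture is of the moment at which its call begins.
- order.sign_off(): hands the job in; it is judged then, once.
The state is a dict: "clock": time; "qpos": joint angles; "qd": joint speeds; "effort": joint torques, N m; "position": TCP position; "ee_rot": TCP orientation; "contact_force": force on the tool from outside, world axes, zero at the start; "moment": the same for the moment, N m; "width": finger opening in m; "gripper_force": force on a finger pad.
Only numpy, scipy, OpenCV 4.12 (cv2) and the standard library are available. Lean on these libraries where they do the work, as an engineer would, in place of code of your own. Each camera call takes 0.05 s, during which the arm holds its last target. There are 200 camera calls.

## Working session

There is one attempt and no reset: what is moved stays moved. The work goes in short steps, Python scripts to look and compute and a tool call to move; the robot and the scene stay as the last step left them, time stands still between calls to the robot, and variables do not carry over. Pictures are saved under pics/ and viewed, at most 10 in all, crops included, and the job is handed in when it is done.

Besides the shell and the picture viewer there is one more tool, called by a JSON object that holds its "fn" and its "kwargs", one argument or row to a line. send_rows: Moves the arm, as the interface text tells. Its arguments: {"type":"object","properties":{"xyz":{"type":"array"},"delta_rot":{"type":"array"},"gripper":{"type":"number"},"force":{"type":"number"}},"required":["xyz","delta_rot"]}

```bash
mkdir -p pics
cat > h.py <<'E'
import numpy as np, cv2
from rig import readout, viewer, order, manip
def grab(name):
    d=viewer.get_image(name); np.savez(f'{name}.npz',**d); return d
def load(name): return dict(np.load(f'{name}.npz'))
def pts(d):
    """world point of each pixel from depth"""
    K=d['K'];z=d['depth'];v,u=np.mgrid[:480,:640]
    c=np.stack([(u-K[0,2])/K[0,0]*z,-(v-K[1,2])/K[1,1]*z,-z,np.ones_like(z)],-1)
    return (c@np.linalg.inv(d['camera_from_world']).T)[...,:3]
def ray(d,u,v,h):
    K=d['K'];M=np.linalg.inv(d['camera_from_world'])
    r=M[:3,:3]@np.array([(u-K[0,2])/K[0,0],-(v-K[1,2])/K[1,1],-1]);o=M[:3,3]
    return o+r*(h-o[2])/r[2]
def save(d,fn,box=None,s=1):
    im=d['color'][...,::-1]
    if box: im=im[box[1]:box[3],box[0]:box[2]]
    cv2.imwrite('pics/'+fn,cv2.resize(im,None,fx=s,fy=s,interpolation=cv2.INTER_CUBIC))
E
python3 - <<'E'
from h import *
for n in('top','side'):
    d=grab(n);save(d,n+'0.png');print(n,d['K'].tolist(),np.linalg.inv(d['camera_from_world']).round(3).tolist())
print(readout.get_state(),manip.hold_point_z)
E
```

```text
top [[464.7392312995337, 0.0, 326.20455877936786], [0.0, 464.7392312995337, 239.70039595195004], [0.0, 0.0, 1.0]] [[0.017, 0.979, -0.203, 0.337], [-1.0, 0.017, -0.0, 0.036], [0.003, 0.203, 0.979, 1.253], [0.0, 0.0, 0.0, 1.0]]
side [[575.4536659935608, 0.0, 324.280490005303], [0.0, 575.4536659935608, 240.50084503418654], [0.0, 0.0, 1.0]] [[-1.0, 0.007, -0.006, 0.565], [-0.009, -0.658, 0.753, 1.228], [0.001, 0.753, 0.658, 1.098], [0.0, 0.0, 0.0, 1.0]]
{'clock': 0.1, 'qpos': array([-1.45000774e+00,  2.76536868e-01,  1.50600780e+00,  4.88983587e-06,
        1.36071346e+00, -1.21023366e-01]), 'qd': array([-1.03375004e-03, -1.45919904e-03, -1.05375674e-03,  2.32094620e-04,
       -9.69833117e-06,  1.79711259e-03]), 'effort': array([ 1.18275115e-03, -4.17699730e+01, -2.46404743e+01, -2.31650183e-04,
        5.81031956e-03,  3.18973093e-06]), 'position': array([ 0.13761656, -0.55779977,  0.2305228 ]), 'ee_rot': array([-8.32739910e-04,  9.92699490e-01,  1.20611067e-01,  2.48849438e-06]), 'contact_force': array([ 0.62711003, -0.43820168,  0.36413629]), 'moment': array([-0.0113995 , -0.00357845,  0.0451799 ]), 'gripper_force': 0.0, 'width': 0.0855214175164133} 0.0187
```

View pics/top0.png

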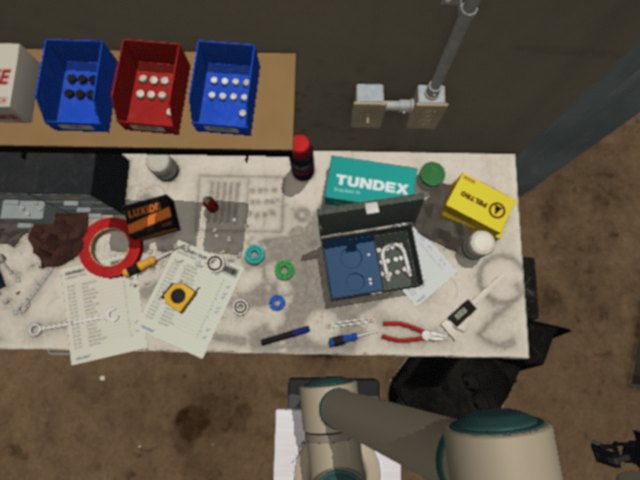

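View pics/side0.png

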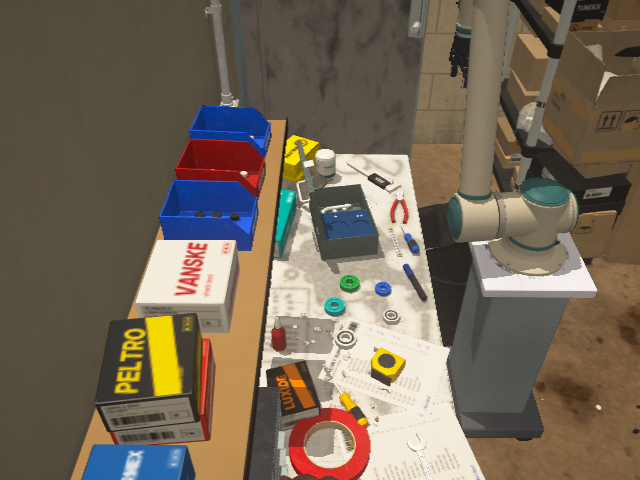

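The top view shows the steel rings at (216,263), larger, and (241,307), smaller. The turquoise (255,254), green (285,270) and blue (277,302) rings are the excluded look-alikes. The case is around (372,262) with its lid leaning back at about (370,212). I'll confirm with an enlarged crop.

Run:
```python
from h import *
t=load('top');s=load('side')
a=cv2.resize(t['color'][235:325,195:305],None,fx=3.6,fy=3.6,interpolation=2)
b=cv2.resize(t['color'][190:310,310:430],None,fx=3.3,fy=3.3,interpolation=2)
c=cv2.resize(s['color'][130:270,270:400],None,fx=2.9,fy=2.9,interpolation=2)
d=cv2.resize(s['color'][265:360,310:420],None,fx=2.9,fy=2.9,interpolation=2)
h=lambda x,y:np.hstack([cv2.copyMakeBorder(i,0,max(x.shape[0],y.shape[0])-i.shape[0],0,0,0) for i in(x,y)])
p,q=h(a,b),h(c,d);w=max(p.shape[1],q.shape[1])
im=np.vstack([cv2.copyMakeBorder(i,0,0,0,w-i.shape[1],0) for i in(p,q)])
im=cv2.resize(im,None,fx=min(1,600/im.shape[0]),fy=min(1,600/im.shape[0]));print(im.shape)
cv2.imwrite('pics/crop1.png',im[...,::-1])
for n,dd,uv in(('top',t,[(216,263),(241,307)]),('side',s,[(345,338),(391,316)])):
    P=pts(dd)
    for u,v in uv:
        W=P[v-18:v+19,u-18:u+19];m=(W[...,2]>.008)&(W[...,2]<.03)
        k,l,st,ce=cv2.connectedComponentsWithStats(m.astype(np.uint8))
        for i in range(1,k):
            if st[i,4]>30:
                q=W[l==i];print(n,u,v,st[i,4],q.min(0).round(4),q.max(0).round(4),((q.min(0)+q.max(0))/2).round(4))
    if n=='top':
        R=P[190:310,310:430].reshape(-1,3)
        for lo,hi in((.07,.08),(.055,.061),(.05,.0545)):
            q=R[(R[:,2]>lo)&(R[:,2]<hi)];print(lo,len(q),q.min(0).round(3),q.max(0).round(3))
        q=R[(R[:,2]>.1)];print('lid',len(q),q.min(0).round(3),q.max(0).round(3))
```

```text
(600, 593, 3)
top 216 263 252 [0.4999 0.3096 0.0084] [0.5498 0.3618 0.0217] [0.5248 0.3357 0.0151]
top 241 307 164 [0.3901 0.2399 0.0081] [0.4299 0.2802 0.0191] [0.41   0.2601 0.0136]
0.07 361 [ 0.431 -0.213  0.07 ] [0.72  0.052 0.08 ]
0.055 2162 [ 0.43  -0.212  0.055] [0.714 0.045 0.061]
0.05 616 [ 0.431 -0.212  0.05 ] [0.698 0.042 0.054]
lid 2656 [ 0.337 -0.189  0.1  ] [0.661 0.058 1.253]
side 345 338 289 [0.496  0.3097 0.0081] [0.5466 0.3649 0.0199] [0.5213 0.3373 0.014 ]
side 391 316 143 [0.3855 0.2413 0.008 ] [0.4263 0.286  0.0165] [0.4059 0.2636 0.0123]
```

View pics/crop1.png

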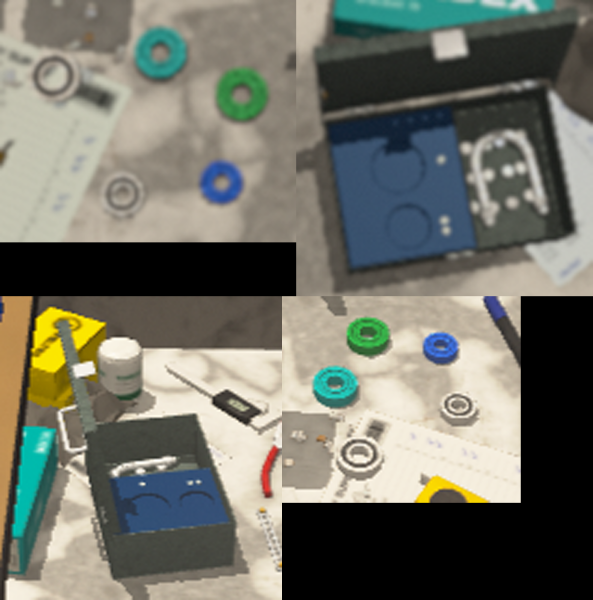

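Crop confirmed: plain steel large at top (216,263) and small at (241,307), with colored rings being the excluded ones. The insert shows the rear seat (one dot) and front seat (two dots). Next I'll fit the case pose and refine the bearings.

Run:
```python
from h import *
t=load('top');s=load('side')
def rect(q,n):
    (cx,cy),(w,h),a=cv2.minAreaRect((q[:,:2]*1000).astype(np.float32));print(n,len(q),round(cx,1),round(cy,1),round(w,1),round(h,1),round(a,2))
for n,d,box in(('top',t,(310,190,430,310)),('side',s,(300,180,390,270))):
    P=pts(d);hsv=cv2.cvtColor(d['color'],cv2.COLOR_RGB2HSV)
    R=np.zeros((480,640),bool);R[box[1]:box[3],box[0]:box[2]]=1
    blue=(R&(hsv[...,0]>98)&(hsv[...,0]<125)&(hsv[...,1]>110)&(P[...,2]>.045)&(P[...,2]<.065))
    v,u=np.nonzero(blue);rect(np.array([ray(d,a,b,.058) for a,b in zip(u,v)]),n+' blue')
    rect(P[blue],n+' blue depth'); print('z median',np.median(P[blue][:,2]))
    rim=R&(P[...,2]>.0665)&(P[...,2]<.08)&(P[...,0]<.63)
    k,l,st,_=cv2.connectedComponentsWithStats(rim.astype(np.uint8),connectivity=8)
    rect(P[rim],n+' rim')
    q=P[R&(P[...,2]>.085)&(P[...,2]<.3)&(P[...,0]<.66)]
    # lid: lines; fit
    for lo in np.arange(.09,.25,.03):
        w=q[(q[:,2]>lo)&(q[:,2]<lo+.03)]
        if len(w)>10: print(n,'lid',round(lo,2),len(w),np.polyfit(w[:,1],w[:,0],1).round(4),w[:,1].min().round(3),w[:,1].max().round(3))
    if n=='top':
        for c in((.46,.0),(.53,.0)):pass
        lowm=blue&(P[...,2]<.0555);k,l,st,ce=cv2.connectedComponentsWithStats(lowm.astype(np.uint8))
        for i in range(1,k):
            if st[i,4]>60:
                w=P[l==i];(a,b),r=cv2.minEnclosingCircle((w[:,:2]*1000).astype(np.float32));print('seat',st[i],a,b,r,w.mean(0))
        wh=R&(hsv[...,1]<60)&(hsv[...,2]>140)
        k,l,st,ce=cv2.connectedComponentsWithStats(wh.astype(np.uint8))
        for i in range(1,k):
            u,v=ce[i]
            print('dot',st[i,4],ce[i].round(1),ray(t,u,v,.058).round(4))
```

```text
top blue 2768 519.9 -32.0 152.7 129.8 9.75
top blue depth 2768 520.7 -32.3 153.5 130.7 9.89
z median 0.05776566131957683
top rim 332 531.6 -80.7 165.7 243.6 10.23
top lid 0.09 461 [-0.1743  0.6041] -0.189 0.055
top lid 0.12 482 [-0.1739  0.6094] -0.189 0.054
top lid 0.15 519 [-0.1775  0.6143] -0.188 0.057
top lid 0.18 479 [-0.1742  0.6197] -0.187 0.056
top lid 0.21 107 [-0.1686  0.6245] -0.185 0.058
top lid 0.24 703 [-0.1769  0.6191] -0.184 0.058
seat [339 247  24  23 291] 542.94287109375 -28.29853057861328 34.13085174560547 [ 0.54056388 -0.02936905  0.05283361]
seat [347 273  19  18 194] 475.1109924316406 -41.303260803222656 24.82058334350586 [ 0.47775294 -0.04121078  0.0526247 ]
dot 306 [314.7 202.9] [0.6847 0.0686 0.058 ]
dot 5 [378. 190.] [ 0.7237 -0.1007  0.058 ]
dot 22 [389.9 190.8] [ 0.7221 -0.1325  0.058 ]
dot 34 [401.8 191.6] [ 0.7204 -0.1645  0.058 ]
dot 4 [425.5 197.5] [ 0.705  -0.2278  0.058 ]
dot 136 [371.5 207.4] [ 0.6749 -0.0832  0.058 ]
dot 4 [403.5 223.5] [ 0.6323 -0.1677  0.058 ]
dot 50 [312.9 228.9] [0.6135 0.0719 0.058 ]
dot 1 [315. 224.] [0.6268 0.0666 0.058 ]
do
[... 768 characters left out ...]
5 [311.  303.8] [0.4171 0.0722 0.058 ]
dot 40 [318.1 307.7] [0.4076 0.0539 0.058 ]
dot 1 [310. 307.] [0.409  0.0746 0.058 ]
dot 3 [330. 309.] [0.4048 0.0235 0.058 ]
dot 7 [336.1 308.7] [0.4058 0.0079 0.058 ]
dot 1 [344. 308.] [ 0.4079 -0.0122  0.058 ]
side blue 1099 511.4 -38.7 136.4 113.1 10.24
side blue depth 1099 511.2 -40.9 138.3 120.6 9.56
z median 0.05543346007986982
side rim 306 527.8 -79.3 166.9 250.8 10.21
side lid 0.09 52 [-0.1978  0.5945] -0.186 0.061
side lid 0.12 60 [-0.3646  0.6101] -0.111 0.06
side lid 0.15 108 [-0.3271  0.616 ] -0.11 0.063
side lid 0.18 59 [0.6357 0.5624] 0.052 0.064
side lid 0.21 86 [-0.3098  0.6232] -0.016 0.065
side lid 0.24 54 [-0.1479  0.6158] 0.01 0.063
```

{"fn": "send_rows", "kwargs": {
  "xyz": [
    [0.016,0.0373,-0.0045],
    [0.016,0.0373,-0.0045],
    [0.016,0.0373,-0.0045],
    [0.016,0.0373,-0.0045],
    [0.016,0.0373,-0.0045],
    [0.016,0.0373,-0.0045],
    [0.016,0.0373,-0.0045],
    [0.016,0.0373,-0.0045],
    [0.016,0.0373,-0.0045],
    [0.016,0.0373,-0.0045],
    [0.016,0.0373,-0.0045],
    [0.016,0.0373,-0.0045]
  ],
  "delta_rot": [
    [0,0,-0.16],
    [0,0,-0.16],
    [0,0,-0.16],
    [0,0,-0.16],
    [0,0,-0.16],
    [0,0,-0.16],
    [0,0,-0.16],
    [0,0,-0.16],
    [0,0,-0.16],
    [0,0,-0.16],
    [0,0,-0.16],
    [0,0,-0.16]
  ],
  "gripper": 0.062,
  "force": 30
}}

```text
clock: 1.3
position: [0.3298, -0.1091, 0.1771]
ee_rot: [0.0, 0.995, 0.104, 0.0]
contact_force: [0.9, 0.3, -0.4]
width: 0.062
gripper_force: 0.0
```

{"fn": "send_rows", "kwargs": {
  "xyz": [
    [0.016,0.0373,-0.0045],
    [0.016,0.0373,-0.0045],
    [0.016,0.0373,-0.0045],
    [0.016,0.0373,-0.0045],
    [0.016,0.0373,-0.0045],
    [0.016,0.0373,-0.0045],
    [0.016,0.0373,-0.0045],
    [0.016,0.0373,-0.0045],
    [0.016,0.0373,-0.0045],
    [0.016,0.0373,-0.0045],
    [0.016,0.0373,-0.0045],
    [0.016,0.0373,-0.0045]
  ],
  "delta_rot": [
    [0,0,-0.16],
    [0,0,-0.16],
    [0,0,-0.16],
    [0,0,-0.16],
    [0,0,-0.16],
    [0,0,-0.16],
    [0,0,-0.16],
    [0,0,-0.16],
    [0,0,-0.16],
    [0,0,-0.16],
    [0,0,-0.16],
    [0,0,-0.16]
  ]
}}

```text
clock: 2.5
position: [0.5218, 0.3384, 0.1226]
ee_rot: [0.0, 0.996, 0.087, -0.0]
contact_force: [0.8, 0.1, -0.7]
width: 0.0619
gripper_force: 0.0
```

Run:
```python
from h import *
d=grab('side');P=pts(d);save(d,'side1.png',(250,180,450,360),4)
m=(abs(P[...,0]-.522)<.02)&(abs(P[...,1]-.338)<.06)&(P[...,2]>.09)&(P[...,2]<.2)
q=P[m]
for y in np.arange(.28,.40,.01):
    w=q[(q[:,1]>y)&(q[:,1]<y+.01)]
    if len(w):print(y.round(2),len(w),w.min(0).round(4),w[:,0].max().round(4))
```

```text
0.3 26 [0.5158 0.3022 0.1279] 0.5393
0.31 14 [0.5207 0.3103 0.1367] 0.5398
0.32 3 [0.5378 0.32   0.1924] 0.5401
0.36 6 [0.5231 0.3614 0.1805] 0.534
0.37 66 [0.5037 0.3702 0.1279] 0.5319
0.38 44 [0.5068 0.3801 0.135 ] 0.5254
0.39 23 [0.5023 0.3909 0.1747] 0.5235
```

View pics/side1.png

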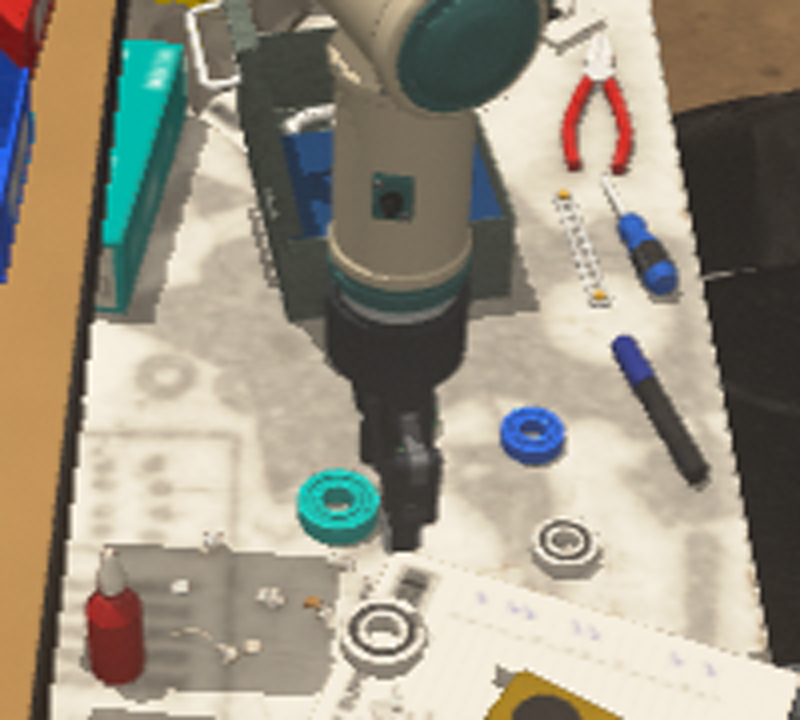

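The side view shows the gripper's fingers at (400,540) in the crop, about 120 mm above the large bearing at (382,635). Finger tips are about 5 mm behind the TCP at this opening. Descending.

{"fn": "send_rows", "kwargs": {
  "xyz": [
    [0.001,-0.002,-0.03],
    [0,0,-0.03],
    [0,0,-0.03],
    [0,0,-0.02],
    [0,0,-0.009],
    [0,0,0]
  ],
  "delta_rot": [
    [0,0,0],
    [0,0,0],
    [0,0,0],
    [0,0,0],
    [0,0,0],
    [0,0,0]
  ]
}}

```text
clock: 3.15
position: [0.5217, 0.3342, 0.0029]
ee_rot: [0.001, 0.996, 0.087, -0.002]
contact_force: [0.3, 0.1, -1.0]
width: 0.0619
gripper_force: 0.0
```

{"fn": "send_rows", "kwargs": {
  "xyz": [
    [0,0,0],
    [0,0,0],
    [0,0,0],
    [0,0,0],
    [0,0,0]
  ],
  "delta_rot": [
    [0,0,0],
    [0,0,0],
    [0,0,0],
    [0,0,0],
    [0,0,0]
  ],
  "gripper": 0.04,
  "force": 40
}}

```text
clock: 3.65
position: [0.5232, 0.3351, 0.0052]
ee_rot: [-0.0, 0.996, 0.087, 0.001]
contact_force: [-0.3, -0.4, 2.5]
width: 0.0499
gripper_force: 41.9
```

{"fn": "send_rows", "kwargs": {
  "xyz": [
    [0,0,0.01],
    [0,0,0.02],
    [0,0,0.03],
    [0,0,0.03],
    [0,0,0.03],
    [0,0,0]
  ],
  "delta_rot": [
    [0,0,0],
    [0,0,0],
    [0,0,0],
    [0,0,0],
    [0,0,0],
    [0,0,0]
  ]
}}

```text
clock: 4.25
position: [0.5255, 0.3364, 0.1295]
ee_rot: [-0.002, 0.996, 0.087, 0.005]
contact_force: [0.9, -0.4, -0.8]
width: 0.0502
gripper_force: 41.7
```

Run:
```python
from h import *
d=grab('side');P=pts(d);save(d,'side2.png',(300,250,420,350),6)
s=readout.get_state();print(s['position'],s['width'],s['gripper_force'],s['contact_force'])
```

```text
[0.52403601 0.33558542 0.12692548] 0.049930339565294204 41.72799289226532 [-0.22728263 -0.3273469  -2.21504194]
```

View pics/side2.png

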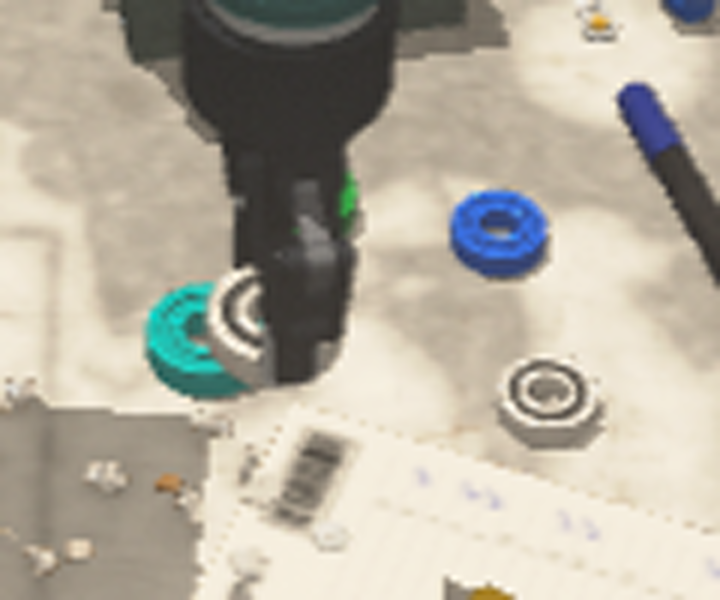

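The large bearing is held but sits off to the +x side (crop (240,320)) and may be tilted, so I'll measure it.

Run:
```python
from h import *
d=load('side');P=pts(d);hsv=cv2.cvtColor(d['color'],cv2.COLOR_RGB2HSV)
def cl(d,P,nm):
    m=(abs(P[...,0]-.535)<.06)&(abs(P[...,1]-.336)<.06)&(P[...,2]>.08)&(P[...,2]<.16)
    return m
m=cl(d,P,'s');v,u=np.nonzero(m)
for vv in range(v.min(),v.max()+1):
    print(vv,[(uu,*(P[vv,uu]*1000).astype(int).tolist(),int(d['color'][vv,uu].mean())) for uu in range(330,364,3) if m[vv,uu]]) if vv%2==0 else 0
t=grab('top');save(t,'top2.png',(190,220,310,310),6);P=pts(t);m=cl(t,P,'t');q=P[m];print(len(q))
br=m&(t['color'].mean(-1)>100);q=P[br];print(len(q));print((q*1000).astype(int)[::4].tolist())
```

```text
288 [(339, 539, 311, 154, 62), (345, 525, 311, 155, 51), (348, 518, 311, 155, 58)]
290 [(339, 539, 311, 148, 61)]
292 [(339, 539, 315, 146, 61)]
294 [(339, 538, 311, 135, 63)]
296 [(339, 538, 320, 138, 224), (342, 531, 316, 134, 88)]
298 [(336, 545, 325, 136, 214), (339, 538, 325, 136, 94), (342, 532, 325, 136, 216)]
300 [(336, 545, 335, 141, 183), (339, 539, 332, 137, 163), (342, 532, 331, 136, 116)]
302 [(336, 545, 339, 139, 214), (339, 539, 336, 135, 166), (342, 532, 332, 131, 112)]
304 [(336, 545, 341, 134, 232), (339, 539, 349, 142, 87), (342, 532, 345, 138, 221)]
306 [(336, 545, 349, 136, 165), (339, 539, 352, 139, 184), (342, 532, 352, 139, 93)]
308 [(336, 545, 354, 134, 129), (339, 539, 359, 141, 208), (342, 532, 357, 138, 214), (345, 526, 371, 154, 89), (351, 513, 375, 158, 60), (354, 505, 354, 135, 122)]
310 [(336, 545, 353, 127, 123), (339, 539, 361, 135, 128), (342, 532, 363, 138, 127), (345, 526, 368, 143, 89), (348, 519, 375, 151, 56), (351, 513, 372, 148, 58), (354, 505, 354, 129, 126)]
312 [(339, 539, 358, 125, 120), (342, 532, 362, 131, 125), (345, 526, 368, 137, 90), (348, 519, 374, 144, 58), (351, 513, 372, 141, 63)]
314 [(345, 525, 367, 130, 133), (348, 518, 363, 125, 152)]
127
54
[[527, 295, 140], [520, 305, 139], [517, 324, 140], [515, 334, 137], [517, 309, 129], [513, 332, 134], [511, 320, 133], [508, 317, 134], [506, 322, 135], [503, 338, 136], [502, 328, 139], [504, 321, 126], [500, 334, 135], [502, 326, 127]]
```

View pics/top2.png

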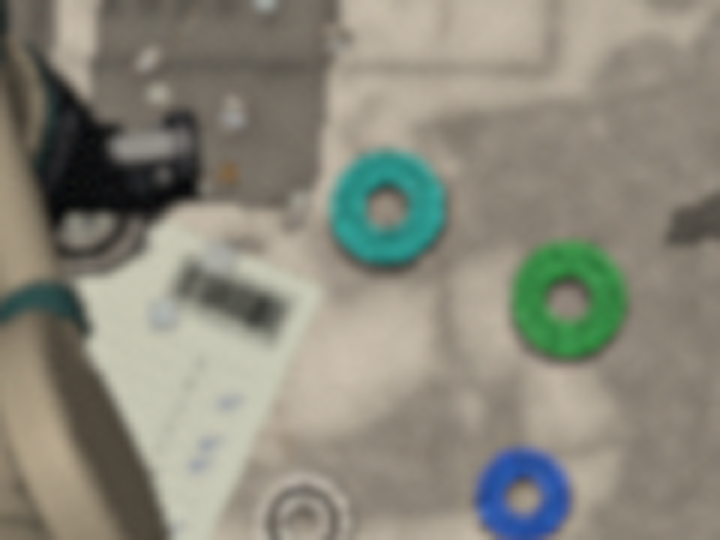

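Top view: gripper at (110,160) of the crop, with the bearing visible under it at (100,235). Both views put the bearing level and centred on the TCP to within about 1.5 mm. I'll refine the seat centres from depth only.

Run:
```python
from h import *
P=np.mean([pts(grab('top')) for _ in range(4)],0)
M=[]
for n,c,r in(('rear',(.5402,-.0292),.035),('front',(.4773,-.0405),.0305)):
    for it in range(4):
        D=np.hypot(P[...,0]-c[0],P[...,1]-c[1])<r
        q=P[D];w=np.clip((.0578-q[:,2])/.005,0,1);w[w<.3]=0
        c=(w[:,None]*q[:,:2]).sum(0)/w.sum()
    print(n,c.round(4),'r_eff',np.sqrt(w.sum()*(1.2/464.7)**2/np.pi).round(4),np.percentile(q[:,2],[2,20,80,98]).round(4));M.append(c)
d=M[0]-M[1];print(np.hypot(*d),np.degrees(np.arctan2(d[1],d[0])))
g=readout.get_state();print(g['position'],g['qpos'].round(2))
# green ring + small bearing check
W=P[290:325,225:260];m=(W[...,2]>.006)&(W[...,2]<.03);print('small',W[m].mean(0),((W[m].min(0)+W[m].max(0))/2))
```

```text
rear [ 0.5409 -0.0294] r_eff 0.0244 [0.0512 0.053  0.0588 0.3917]
front [ 0.4777 -0.041 ] r_eff 0.0206 [0.0514 0.0529 0.0586 0.3532]
0.06423641805810885 10.41822886812663
[0.52157764 0.33434288 0.12255923] [ 0.46  0.42  1.57 -0.    1.16  1.85]
small [0.40997614 0.26031851 0.01207583] [0.40993359 0.25994238 0.01184326]
```

{"fn": "send_rows", "kwargs": {
  "xyz": [
    [0.0005,-0.0145,0],
    [0.002,-0.04,0],
    [0.002,-0.04,0],
    [0.002,-0.04,0],
    [0.002,-0.04,0],
    [0.002,-0.04,0],
    [0.002,-0.04,0],
    [0.002,-0.04,0],
    [0.001,-0.04,0],
    [0.001,-0.03,0],
    [0,0,0],
    [0,0,0]
  ],
  "delta_rot": [
    [0,0,0.1],
    [0,0,0.1],
    [0,0,0.1],
    [0,0,0.1],
    [0,0,0],
    [0,0,0],
    [0,0,0],
    [0,0,0],
    [0,0,0],
    [0,0,0],
    [0,0,0],
    [0,0,0]
  ]
}}

```text
clock: 5.75
position: [0.5383, -0.0307, 0.1237]
ee_rot: [-0.0, 0.996, 0.09, -0.001]
contact_force: [-0.4, 1.0, -1.1]
width: 0.05
gripper_force: 41.9
```

{"fn": "send_rows", "kwargs": {
  "xyz": [
    [0,0,-0.02],
    [0,0,-0.02],
    [0,0,0],
    [0,0,0]
  ],
  "delta_rot": [
    [0,0,0],
    [0,0,0],
    [0,0,0],
    [0,0,0]
  ]
}}

```text
clock: 6.15
position: [0.5387, -0.0288, 0.0842]
ee_rot: [-0.0, 0.996, 0.091, -0.001]
contact_force: [0.0, -0.9, -0.7]
width: 0.0495
gripper_force: 41.9
```

Run:
```python
from h import *
d=grab('side');t=grab('top')
a=cv2.resize(d['color'][150:260,295:390],None,fx=4.2,fy=5.4,interpolation=2)
b=cv2.resize(t['color'][215:310,310:430],None,fx=3.3,fy=3.3*1.9,interpolation=2)
H=min(a.shape[0],b.shape[0]);cv2.imwrite('pics/over1.png',np.hstack([a[:H],b[:H]])[...,::-1])
for _ in range(3):g=readout.get_state();print(g['position'].round(4),g['width'],g['contact_force'].round(1))
```

```text
[ 0.5399 -0.0292  0.0852] 0.05001909072054592 [-0.4 -0.6 -1.6]
[ 0.5399 -0.0292  0.0852] 0.05001909072054592 [-0.4 -0.6 -1.6]
[ 0.5399 -0.0292  0.0852] 0.05001909072054592 [-0.4 -0.6 -1.6]
```

View pics/over1.png

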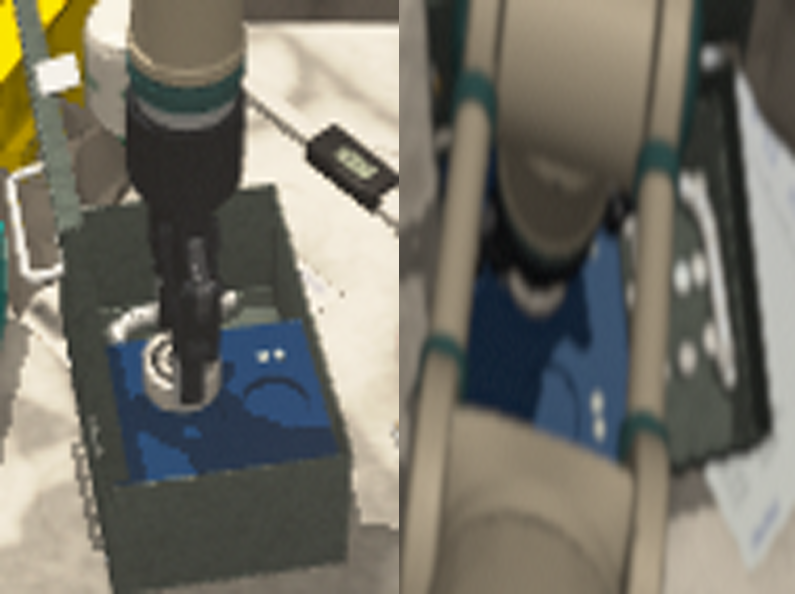

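Run:
```python
from h import *
for n in('side','top'):
    d=load(n);P=pts(d);C=d['color'].mean(-1)
    for nm,b in(('ring',C>95),('all',C>0)):
        m=b&(abs(P[...,0]-.54)<.05)&(abs(P[...,1]+.029)<.05)&(P[...,2]>.074)&(P[...,2]<.1)
        q=P[m]*1000;v,u=np.nonzero(m);print(n,nm,len(q),u.min(),u.max(),v.min(),v.max(),q.min(0).round(1),q.max(0).round(1))
    if n=='side':
        for v in range(209,228,2):
            print(v,[(u,*(P[v,u]*1000).round().astype(int),int(C[v,u])) for u in range(327,349,2)])
        # seat front in side
        D=np.hypot(P[...,0]-.4775,P[...,1]+.041)<.0305;q=P[D];w=np.clip((.056-q[:,2])/.005,0,1);print(np.percentile(q[:,2],[5,30,70,95]))
```

```text
side ring 109 329 346 211 225 [515.1 -53.   74.6] [562.6   5.2  99.4]
side all 149 329 347 209 226 [512.2 -61.8  74.6] [562.6  12.2  99.5]
209 [(327, np.int64(569), np.int64(-166), np.int64(10), 177), (329, np.int64(562), np.int64(-167), np.int64(9), 142), (331, np.int64(556), np.int64(-177), np.int64(1), 125), (333, np.int64(551), np.int64(-57), np.int64(95), 41), (335, np.int64(546), np.int64(-51), np.int64(100), 41), (337, np.int64(541), np.int64(4), np.int64(143), 44), (339, np.int64(537), np.int64(37), np.int64(168), 41), (341, np.int64(531), np.int64(36), np.int64(168), 43), (343, np.int64(526), np.int64(32), np.int64(165), 49), (345, np.int64(521), np.int64(34), np.int64(166), 43), (347, np.int64(516), np.int64(34), np.int64(167), 51)]
211 [(327, np.int64(569), np.int64(-175), np.int64(-5), 74), (329, np.int64(562), np.int64(-168), np.int64(1), 74), (331, np.int64(556), np.int64(-168), np.int64(1), 73), (333, np.int64(551), np.int64(-47), np.int64(96), 89), (335, np.int64(546), np.int64(-53), np.int64(91), 98), (337, np.int64(541), np.int64(13), np.int64(143), 43), (339, np.in
[... 4629 characters left out ...]
-30), np.int64(51), 56), (331, np.int64(557), np.int64(-26), np.int64(55), 57), (333, np.int64(551), np.int64(-28), np.int64(53), 56), (335, np.int64(545), np.int64(-33), np.int64(49), 55), (337, np.int64(540), np.int64(-31), np.int64(51), 57), (339, np.int64(534), np.int64(-34), np.int64(48), 58), (341, np.int64(528), np.int64(-26), np.int64(55), 55), (343, np.int64(523), np.int64(-25), np.int64(56), 57), (345, np.int64(517), np.int64(-30), np.int64(52), 55), (347, np.int64(511), np.int64(-28), np.int64(53), 56)]
[0.04934742 0.05540101 0.47798059 0.49984658]
top ring 19 345 355 260 263 [517.7 -37.1  90.2] [526.1 -12.   99.6]
top all 58 344 359 258 264 [515.8 -47.3  81.7] [531.1  -9.4  99.9]
```

{"fn": "send_rows", "kwargs": {
  "xyz": [
    [0,0,-0.012],
    [0,0,-0.007],
    [0,0,-0.003],
    [0,0,-0.002],
    [0,0,0]
  ],
  "delta_rot": [
    [0,0,0],
    [0,0,0],
    [0,0,0],
    [0,0,0],
    [0,0,0]
  ]
}}

```text
clock: 6.75
position: [0.5386, -0.0294, 0.0598]
ee_rot: [-0.0, 0.996, 0.091, -0.001]
contact_force: [-1.3, 2.1, -2.2]
width: 0.0496
gripper_force: 41.9
```

{"fn": "send_rows", "kwargs": {
  "xyz": [
    [0,0,-0.0015],
    [0,0,-0.0015],
    [0,0,0],
    [0,0,0]
  ],
  "delta_rot": [
    [0,0,0],
    [0,0,0],
    [0,0,0],
    [0,0,0]
  ]
}}

```text
clock: 7.15
position: [0.5386, -0.0292, 0.058]
ee_rot: [-0.0, 0.996, 0.091, -0.0]
contact_force: [-3.8, 2.2, 5.0]
width: 0.05
gripper_force: 42.6
```

{"fn": "send_rows", "kwargs": {
  "xyz": [
    [-0.0008,0.0005,0],
    [0,0,-0.001],
    [0,0,-0.001],
    [0,0,0],
    [0,0,0]
  ],
  "delta_rot": [
    [0,0,0],
    [0,0,0],
    [0,0,0],
    [0,0,0],
    [0,0,0]
  ]
}}

```text
clock: 7.65
position: [0.5387, -0.0292, 0.0579]
ee_rot: [0.0, 0.996, 0.091, 0.001]
contact_force: [-6.1, 1.7, 18.0]
width: 0.05
gripper_force: 43.8
```

The height (0.0579 against 0.0052 at the pick) and the lateral constraint both fit the bearing resting on the seat floor. Releasing.

{"fn": "send_rows", "kwargs": {
  "xyz": [
    [0,0,0.0015],
    [0,0,0]
  ],
  "delta_rot": [
    [0,0,0],
    [0,0,0]
  ]
}}

```text
clock: 7.85
position: [0.5386, -0.0293, 0.0579]
ee_rot: [0.0, 0.996, 0.091, 0.001]
contact_force: [-3.6, 1.5, 11.3]
width: 0.0501
gripper_force: 42.9
```

{"fn": "send_rows", "kwargs": {
  "xyz": [
    [0,0,0],
    [0,0,0],
    [0,0,0],
    [0,0,0.01],
    [0,0,0.03],
    [0,0,0.035],
    [-0.01,0.02,0.01],
    [-0.012,0.04,0],
    [-0.012,0.04,0],
    [-0.012,0.04,0],
    [-0.012,0.04,0]
  ],
  "delta_rot": [
    [0,0,0],
    [0,0,0],
    [0,0,0],
    [0,0,0],
    [0,0,0],
    [0,0,0],
    [0,0,0],
    [0,0,0],
    [0,0,0],
    [0,0,0],
    [0,0,0]
  ],
  "gripper": 0.06
}}

```text
clock: 8.95
position: [0.4802, 0.1522, 0.1426]
ee_rot: [0.0, 0.996, 0.09, 0.001]
contact_force: [0.4, -0.5, -0.3]
width: 0.0598
gripper_force: 0.0
```

Run:
```python
from h import *
g=readout.get_state();print(g['position'].round(4),g['contact_force'].round(1))
for n,c in(('top',(.5405,-.0293)),('side',(.537,-.028))):
    d=grab(n);P=pts(d);C=d['color'].mean(-1)
    m=(C>85)&(np.hypot(P[...,0]-c[0],P[...,1]-c[1])<.036)&(P[...,2]>.061)&(P[...,2]<.08)
    q=P[m]*1000
    if len(q):
        e,r=cv2.minEnclosingCircle(q[:,:2].astype(np.float32))
        A=np.c_[q[:,:2]-q[:,:2].mean(0),np.ones(len(q))];t=(q[:,2]>66)
        k=np.linalg.lstsq(A[t],q[t,2],rcond=None)[0]
        print(n,len(q),e,r,((q.min(0)+q.max(0))/2).round(1),np.percentile(q[:,2],[5,50,80,95]).round(1),'plane',k.round(3))
```

```text
[0.4802 0.1522 0.1426] [ 0.4 -0.5 -0.3]
top 280 (538.712646484375, -32.74424743652344) 34.692344665527344 [537.  -32.7  70. ] [62.2 67.9 70.4 72.6] plane [-4.000e-03  1.200e-02  6.921e+01]
side 168 (537.9894409179688, -25.97525405883789) 29.56454086303711 [536.9 -25.6  67.6] [61.9 66.1 68.2 70.2] plane [1.0000e-02 6.0000e-03 6.8217e+01]
```

Step 1 looks met: the top face sits at 69 mm and is flat. Next is the small bearing.

{"fn": "send_rows", "kwargs": {
  "xyz": [
    [-0.024,0.036,0],
    [-0.024,0.036,-0.01],
    [-0.024,0.037,-0.03],
    [0,0,-0.035],
    [0,0,-0.035],
    [0,0,-0.018],
    [0,0,-0.009],
    [0,0,0]
  ],
  "delta_rot": [
    [0,0,0],
    [0,0,0],
    [0,0,0],
    [0,0,0],
    [0,0,0],
    [0,0,0],
    [0,0,0],
    [0,0,0]
  ],
  "gripper": 0.054
}}

```text
clock: 9.85
position: [0.41, 0.257, 0.006]
ee_rot: [0.0, 0.996, 0.091, -0.001]
contact_force: [0.3, 0.4, 0.1]
width: 0.0542
gripper_force: 0.0
```

{"fn": "send_rows", "kwargs": {
  "xyz": [
    [0,0,0],
    [0,0,0],
    [0,0,0],
    [0,0,0],
    [0,0,0]
  ],
  "delta_rot": [
    [0,0,0],
    [0,0,0],
    [0,0,0],
    [0,0,0],
    [0,0,0]
  ],
  "gripper": 0.03,
  "force": 40
}}

```text
clock: 10.35
position: [0.4112, 0.2578, 0.0079]
ee_rot: [-0.0, 0.996, 0.091, 0.002]
contact_force: [1.3, -1.1, 6.9]
width: 0.0393
gripper_force: 40.8
```

{"fn": "send_rows", "kwargs": {
  "xyz": [
    [0,0,0.01],
    [0,0,0.02],
    [0,0,0.03],
    [0,0,0.03],
    [0,0,0.03],
    [0,0,0],
    [0,0,0]
  ],
  "delta_rot": [
    [0,0,0],
    [0,0,0],
    [0,0,0],
    [0,0,0],
    [0,0,0],
    [0,0,0],
    [0,0,0]
  ]
}}

```text
clock: 11.05
position: [0.4097, 0.2576, 0.1273]
ee_rot: [-0.0, 0.996, 0.091, 0.001]
contact_force: [-0.1, 0.2, -0.8]
width: 0.0388
gripper_force: 40.3
```

Run:
```python
from h import *
g=readout.get_state();p=g['position'];print(p.round(4),g['contact_force'].round(1),g['width'])
for n in('top','side'):
    d=grab(n);P=pts(d);C=d['color'].mean(-1)
    m=(C>85)&(np.hypot(P[...,0]-p[0],P[...,1]-p[1])<.04)&(P[...,2]>p[2]-.02)&(P[...,2]<p[2]+.02)
    q=P[m]*1000
    if len(q): t=q[:,2]>p[2]*1000+5;print(n,len(q),q.min(0).round(1),q.max(0).round(1),'top',np.median(q[t,2]),np.polyfit(q[t,0],q[t,2],1).round(3))
```

```text
[0.4097 0.2576 0.1273] [-0.1  0.2 -0.8] 0.03881913702374972
top 24 [389.3 230.2 120.9] [406.6 252.5 138.6] top 133.9514534908439 [-2.16000e-01  2.20188e+02]
side 115 [386.4 232.6 115.4] [426.  288.9 145.7] top 136.78339070309093 [-1.58000e-01  2.02957e+02]
```

Run:
```python
from h import *
d=load('side');P=pts(d)*1000;C=d['color'].mean(-1)
m=(C>70)&(np.hypot(P[...,0]-408,P[...,1]-259)<35)&(P[...,2]>110)&(P[...,2]<150)
v,u=np.nonzero(m);save(d,'side3.png',(u.min()-25,v.min()-25,u.max()+26,v.max()+26),8);print(u.min(),v.min())
q=P[m];i=np.c_[q.round(0),C[m]];
for vv in range(v.min(),v.max()+1):
    k=v==vv;print(vv,[tuple(map(int,(a,*b))) for a,b in zip(u[k][::2],i[k][::2])])
```

```text
386 269
269 [(387, 424, 236, 143, 129)]
270 [(387, 423, 233, 137, 113)]
271 [(387, 423, 237, 138, 113)]
272 [(387, 423, 237, 135, 96)]
273 [(387, 423, 240, 134, 111)]
274 [(391, 414, 242, 133, 81)]
275 [(388, 421, 244, 131, 97), (390, 416, 244, 132, 144), (392, 411, 241, 128, 121)]
276 [(388, 421, 245, 129, 218), (390, 417, 248, 132, 131)]
277 [(387, 424, 251, 132, 220), (389, 419, 249, 130, 137), (391, 414, 249, 130, 148)]
278 [(387, 424, 255, 132, 222), (389, 420, 256, 133, 89), (391, 414, 251, 128, 217)]
279 [(387, 425, 259, 133, 209), (389, 419, 253, 127, 87), (391, 414, 254, 128, 206)]
280 [(387, 424, 258, 129, 198), (389, 419, 255, 125, 94), (391, 415, 261, 131, 192)]
281 [(387, 424, 262, 129, 232), (389, 420, 262, 129, 91), (391, 415, 261, 128, 236), (403, 386, 261, 128, 95)]
282 [(386, 426, 258, 122, 126), (388, 423, 267, 131, 230), (390, 418, 265, 129, 87), (392, 415, 279, 142, 133), (402, 389, 266, 130, 132)]
283 [(386, 426, 258, 118, 109), (388, 423, 269, 129, 186), (390, 418, 269, 129, 162), (392, 415, 281, 142, 92), (401, 396, 288, 149, 85), (403, 387, 269, 130, 126)]
284 [(387, 424, 265, 122, 125), (389, 421, 275, 133, 172), (391, 415, 270, 127, 216), (393, 413, 286, 143, 108), (401, 395, 287, 145, 89), (403, 387, 271, 129, 130)]
285 [(387, 424, 266, 120, 125), (389, 421, 274, 128, 130), (391, 417, 279, 133, 172), (393, 413, 288, 142, 109), (401, 394, 284, 138, 89), (403, 387, 270, 124, 137)]
286 [(388, 422, 268, 119, 117), (390, 417, 271, 121, 124), (392, 415, 283, 134, 103), (394, 410, 283, 134, 87), (402, 390, 277, 128, 131)]
287 [(389, 420, 271, 118, 122), (391, 415, 275, 122, 124), (393, 413, 289, 136, 107), (401, 394, 284, 132, 115)]
288 [(390, 417, 273, 116, 118), (392, 413, 275, 118, 119), (394, 410, 285, 129, 104), (397, 403, 289, 133, 79), (399, 398, 287, 131, 103)]
289 [(393, 411, 277, 118, 144), (395, 406, 276, 116, 146), (397, 402, 280, 121, 150)]
```

View pics/side3.png

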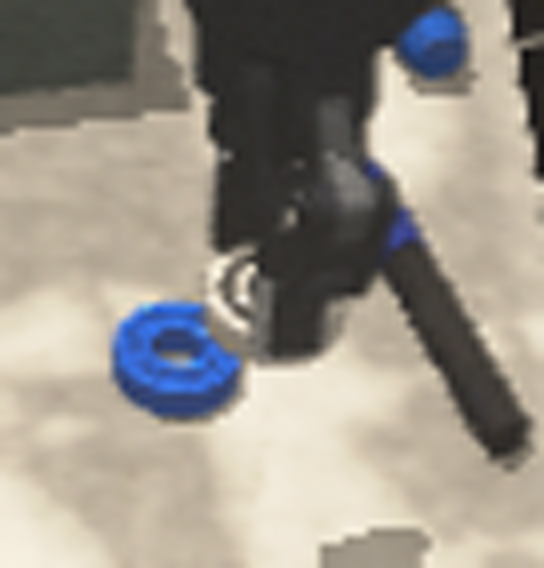

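The bearing is held level, but only at its top edge: fingertips sit about 12 mm above its underside. I'll set it down and regrip lower.

{"fn": "send_rows", "kwargs": {
  "xyz": [
    [0,0,-0.03],
    [0,0,-0.03],
    [0,0,-0.03],
    [0,0,-0.018],
    [0,0,-0.009],
    [0,0,-0.002],
    [0,0,0]
  ],
  "delta_rot": [
    [0,0,0],
    [0,0,0],
    [0,0,0],
    [0,0,0],
    [0,0,0],
    [0,0,0],
    [0,0,0]
  ]
}}

```text
clock: 11.85
position: [0.4096, 0.2575, 0.0072]
ee_rot: [0.0, 0.996, 0.091, -0.001]
contact_force: [-0.8, -0.1, -1.2]
width: 0.0392
gripper_force: 50.4
```

{"fn": "send_rows", "kwargs": {
  "xyz": [
    [0,0,0],
    [0,0,0],
    [0,0,0],
    [-0.001,0,0],
    [0,0,0]
  ],
  "delta_rot": [
    [0,0,0],
    [0,0,0],
    [0,0,0],
    [0,0,0],
    [0,0,0]
  ],
  "gripper": 0.054
}}

```text
clock: 12.35
position: [0.4088, 0.2576, 0.0079]
ee_rot: [-0.0, 0.996, 0.091, 0.0]
contact_force: [0.5, -0.1, -0.3]
width: 0.0541
gripper_force: 0.0
```

{"fn": "send_rows", "kwargs": {
  "xyz": [
    [0,0,-0.002],
    [0,0,-0.0025],
    [0,0,0]
  ],
  "delta_rot": [
    [0,0,0],
    [0,0,0],
    [0,0,0]
  ]
}}

```text
clock: 12.65
position: [0.4086, 0.2574, 0.0028]
ee_rot: [0.0, 0.996, 0.091, -0.0]
contact_force: [0.7, 0.4, -0.5]
width: 0.054
gripper_force: 0.0
```

{"fn": "send_rows", "kwargs": {
  "xyz": [
    [0,0,0],
    [0,0,0],
    [0,0,0],
    [0,0,0],
    [0,0,0]
  ],
  "delta_rot": [
    [0,0,0],
    [0,0,0],
    [0,0,0],
    [0,0,0],
    [0,0,0]
  ],
  "gripper": 0.03
}}

```text
clock: 13.15
position: [0.4089, 0.2575, 0.0034]
ee_rot: [0.0, 0.996, 0.091, 0.0]
contact_force: [-0.5, -0.4, 4.0]
width: 0.0399
gripper_force: 40.0
```

{"fn": "send_rows", "kwargs": {
  "xyz": [
    [0,0,0.015],
    [0,0,0.03],
    [0,0,0.035],
    [0,0,0.03],
    [0.0085,-0.0373,0],
    [0.0085,-0.0373,0],
    [0.0085,-0.0373,0],
    [0.0085,-0.0373,0],
    [0.0085,-0.0373,0],
    [0.0085,-0.0373,0],
    [0.0085,-0.0373,0],
    [0.0085,-0.0373,0]
  ],
  "delta_rot": [
    [0,0,0],
    [0,0,0],
    [0,0,0],
    [0,0,0],
    [0,0,0],
    [0,0,0],
    [0,0,0],
    [0,0,0],
    [0,0,0],
    [0,0,0],
    [0,0,0],
    [0,0,0]
  ]
}}

```text
clock: 14.35
position: [0.477, -0.0423, 0.1129]
ee_rot: [-0.0, 0.996, 0.091, 0.0]
contact_force: [0.8, 0.7, -0.8]
width: 0.0398
gripper_force: 40.6
```

{"fn": "send_rows", "kwargs": {
  "xyz": [
    [0,0,0],
    [0,0,-0.02],
    [0,0,-0.02],
    [0,0,0],
    [0,0,0]
  ],
  "delta_rot": [
    [0,0,0],
    [0,0,0],
    [0,0,0],
    [0,0,0],
    [0,0,0]
  ]
}}

```text
clock: 14.85
position: [0.4766, -0.0403, 0.073]
ee_rot: [-0.0, 0.996, 0.091, -0.001]
contact_force: [0.7, -0.5, -0.8]
width: 0.0399
gripper_force: 40.7
```

Run:
```python
from h import *
g=readout.get_state();p=g['position'];print(p.round(4),g['contact_force'].round(1),g['width'])
for n in('top','side'):
    d=grab(n);P=pts(d);C=d['color'].mean(-1)
    m=(C>85)&(np.hypot(P[...,0]-p[0],P[...,1]-p[1])<.035)&(P[...,2]>p[2]-.006)&(P[...,2]<p[2]+.018)
    q=P[m]*1000
    if len(q): print(n,len(q),q.min(0).round(1),q.max(0).round(1),'zmed',np.median(q[:,2]))
```

```text
[ 0.4766 -0.0403  0.073 ] [ 0.7 -0.5 -0.8] 0.03989959056759472
side 62 [455.1 -67.3  68. ] [492.4  -9.7  90.6] zmed 80.4411077269802
```

{"fn": "send_rows", "kwargs": {
  "xyz": [
    [0,0,-0.008],
    [0,0,-0.005],
    [0,0,-0.002],
    [0,0,-0.0015],
    [0,0,-0.0005],
    [0,0,0]
  ],
  "delta_rot": [
    [0,0,0],
    [0,0,0],
    [0,0,0],
    [0,0,0],
    [0,0,0],
    [0,0,0]
  ]
}}

```text
clock: 15.55
position: [0.4767, -0.0407, 0.0564]
ee_rot: [-0.0, 0.996, 0.091, -0.0]
contact_force: [-1.2, 0.7, 3.3]
width: 0.0398
gripper_force: 42.8
```

{"fn": "send_rows", "kwargs": {
  "xyz": [
    [0,0,0],
    [0,0,0],
    [0,0,0],
    [0,0,0.01],
    [0,0,0.03],
    [0,0,0.04],
    [0,0.03,0.04],
    [0,0.045,0.02],
    [0,0.045,0.02],
    [0,0.04,0.02],
    [0,0,0]
  ],
  "delta_rot": [
    [0,0,0],
    [0,0,0],
    [0,0,0],
    [0,0,0],
    [0,0,0],
    [0,0,0],
    [0,0,0],
    [0,0,0],
    [0,0,0],
    [0,0,0],
    [0,0,0]
  ],
  "gripper": 0.05
}}

```text
clock: 16.65
position: [0.4783, 0.1237, 0.24]
ee_rot: [-0.001, 0.996, 0.093, 0.004]
contact_force: [-0.1, -0.5, 0.4]
width: 0.0498
gripper_force: 0.0
```

Run:
```python
from h import *
g=readout.get_state();print(g['position'].round(4),g['qpos'].round(2))
d=grab('top');P=pts(d);C=d['color'].mean(-1)
for c in((.5405,-.0293),(.4774,-.0408)):
    m=(C>85)&(np.hypot(P[...,0]-c[0],P[...,1]-c[1])<.03)&(P[...,2]>.0605)&(P[...,2]<.08)
    q=P[m]*1000;A=np.c_[q[:,:2]-q[:,:2].mean(0),np.ones(len(q))]
    print(len(q),q.mean(0).round(1),((q.min(0)+q.max(0))/2).round(1),np.linalg.lstsq(A,q[:,2],rcond=None)[0].round(3))
s=grab('side')
a=cv2.resize(d['color'][180:310,310:430],None,fx=3.2,fy=3.2,interpolation=2)
b=cv2.resize(s['color'][125:265,275:390],None,fx=3,fy=3,interpolation=2)
H=min(len(a),len(b));cv2.imwrite('pics/both.png',np.hstack([a[:H],b[:H]])[...,::-1])
# lid: case frame
th=np.radians(10.3);ex=np.array([np.cos(th),np.sin(th)]);ey=np.array([-ex[1],ex[0]]);Cc=np.array([.5295,-.0818])
for n,dd in(('top',d),('side',s)):
    P=pts(dd).reshape(-1,3);L=(P[:,:2]-Cc)@np.c_[ex,ey];Z=P[:,2]
    for yl in((-.11,-.05),(-.03,.03),(.03,.07),(.07,.11)):
        k=(L[:,1]>yl[0])&(L[:,1]<yl[1])&(L[:,0]>.06)&(L[:,0]<.15)&(Z>.09)&(Z<.28)
        if k.sum()<5: continue
        hi=k&(Z>Z[k].max()-.02)
        print(n,yl,k.sum(),'zmax',Z[k].max().round(4),'edge x',np.percentile(L[hi,0],[0,25,50,75,100]).round(4), 'fit',[(round(z,2),np.median(L[k&(abs(Z-z)<.012),0]).round(4)) for z in(.1,.13,.16,.19,.22)])
```

```text
[0.4783 0.1237 0.24  ] [0.11 0.14 1.66 0.   1.33 1.49]
268 [540.2 -30.2  67.9] [540.7 -31.3  67.5] [-1.9000e-02 -2.6000e-02  6.7925e+01]
184 [476.6 -42.6  65.1] [476.8 -44.9  66.2] [ 7.0000e-03 -9.0000e-03  6.5134e+01]
top (-0.11, -0.05) 646 zmax 0.2487 edge x [0.0964 0.1006 0.1047 0.1086 0.1129] fit [(0.1, np.float64(0.0871)), (0.13, np.float64(0.0919)), (0.16, np.float64(0.0975)), (0.19, np.float64(0.1026)), (0.22, np.float64(0.1051))]
top (-0.03, 0.03) 646 zmax 0.2518 edge x [0.0804 0.0937 0.101  0.1067 0.1132] fit [(0.1, np.float64(0.0873)), (0.13, np.float64(0.0924)), (0.16, np.float64(0.0976)), (0.19, np.float64(0.1029)), (0.22, np.float64(0.1051))]
top (0.03, 0.07) 438 zmax 0.2472 edge x [0.0966 0.1012 0.1048 0.1088 0.1139] fit [(0.1, np.float64(0.0876)), (0.13, np.float64(0.0923)), (0.16, np.float64(0.0973)), (0.19, np.float64(0.1033)), (0.22, np.float64(0.1058))]
top (0.07, 0.11) 433 zmax 0.2473 edge x [0.0972 0.1012 0.105  0.1086 0.1138] fit [(0.1, np.float64(0.0876)), (0.13, np.float64(0.0925)), (0.16, np.float64(0.0977)), (0.19, np.float64(0.1032)), (0.22, np.float64(0.1058))]
side (-0.11, -0.05) 69 zmax 0.2468 edge x [0.0937 0.0979 0.1017 0.1051 0.1095] fit [(0.1, np.float64(nan)), (0.13, np.float64(nan)), (0.16, np.float64(nan)), (0.19, np.float64(nan)), (0.22, np.float64(0.1067))]
side (-0.03, 0.03) 150 zmax 0.2479 edge x [0.0788 0.0899 0.0979 0.1036 0.1096] fit [(0.1, np.float64(nan)), (0.13, np.float64(nan)), (0.16, np.float64(0.1185)), (0.19, np.float64(nan)), (0.22, np.float64(0.107))]
side (0.03, 0.07) 85 zmax 0.2459 edge x [0.0939 0.0971 0.1015 0.1046 0.1097] fit [(0.1, np.float64(nan)), (0.13, np.float64(nan)), (0.16, np.float64(0.1112)), (0.19, np.float64(nan)), (0.22, np.float64(0.1074))]
side (0.07, 0.11) 62 zmax 0.2445 edge x [0.0943 0.098  0.1023 0.1056 0.1095] fit [(0.1, np.float64(nan)), (0.13, np.float64(nan)), (0.16, np.float64(0.0977)), (0.19, np.float64(nan)), (0.22, np.float64(nan))]
  return _methods._mean(a, axis=axis, dtype=dtype,
  ret = ret.dtype.type(ret / rcount)
```

View pics/both.png

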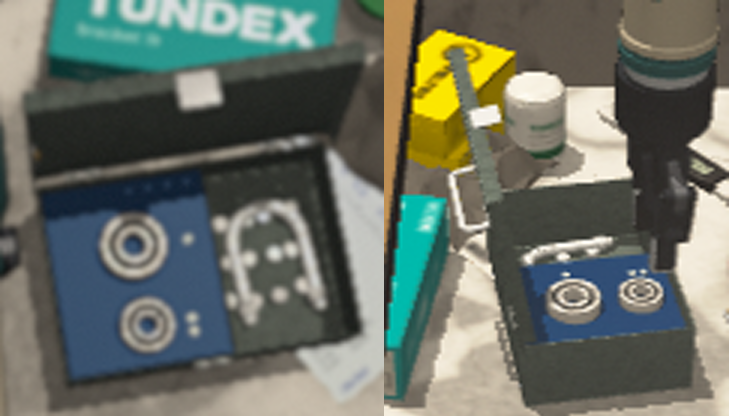

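Both bearings sit in their seats. The lid's free edge spans x 97–114 mm in the case frame at z about 0.245, leaning 100° open, with the latch at mid-width. I'll grip at case y = +60 mm, clear of it.

{"fn": "send_rows", "kwargs": {
  "xyz": [
    [0.0125,-0.0105,0.006],
    [0.0125,-0.0105,0.006],
    [0.0125,-0.0105,0.006],
    [0.0125,-0.0105,0.006],
    [0.0125,-0.0105,0.006],
    [0.0125,-0.0105,0.006],
    [0.0125,-0.0105,0.006],
    [0.0125,-0.0105,0.006],
    [0.0125,-0.0105,0.006],
    [0.0125,-0.0105,0.006],
    [0.0125,-0.0105,0.006],
    [0.0125,-0.0105,0.006]
  ],
  "delta_rot": [
    [0,0,7.5],
    [0,0,7.5],
    [0,0,7.5],
    [0,0,7.5],
    [0,0,7.5],
    [0,0,7.5],
    [0,0,7.5],
    [0,0,7.5],
    [0,0,7.5],
    [0,0,7.5],
    [0,0,7.5],
    [0,0,7.5]
  ],
  "gripper": 0.044
}}

```text
clock: 17.95
position: [0.6265, -0.0096, 0.3072]
ee_rot: [-0.001, 0.639, 0.769, -0.001]
contact_force: [0.3, 0.3, -0.1]
width: 0.0439
gripper_force: 0.0
```

{"fn": "send_rows", "kwargs": {
  "xyz": [
    [0,0,0],
    [0,0,0],
    [0,0,0],
    [0,0,0],
    [0,0,0]
  ],
  "delta_rot": [
    [-0.6,3.3,0],
    [-0.6,3.3,0],
    [-0.6,3.2,0],
    [0,0,0],
    [0,0,0]
  ]
}}

```text
clock: 18.45
position: [0.6266, -0.0082, 0.307]
ee_rot: [-0.056, 0.638, 0.765, -0.067]
contact_force: [-0.5, -0.1, 0.3]
width: 0.0441
gripper_force: 0.0
```

Run:
```python
from h import *
from scipy.spatial.transform import Rotation as R
g=readout.get_state();q=g['ee_rot'];M=R.from_quat(np.r_[q[1:],q[0]]).as_matrix()
print(g['position'].round(4),g['qpos'].round(2));print(M.round(3))
print('to pre-grasp',np.array([.628,-.0026,.287])-g['position'],'want z',-np.array([.171,.031,.985]))
# finger positions seen by cameras in case frame
th=np.radians(10.3);ex=np.array([np.cos(th),np.sin(th)]);ey=np.array([-ex[1],ex[0]]);Cc=np.array([.5295,-.0818])
for n in('top','side'):
    P=pts(grab(n)).reshape(-1,3);L=(P[:,:2]-Cc)@np.c_[ex,ey];Z=P[:,2]
    k=(abs(L[:,1]-.06)<.03)&(L[:,0]>.03)&(L[:,0]<.18)&(Z>.28)&(Z<.36)
    for z in np.arange(.28,.36,.01):
        j=k&(abs(Z-z)<.005)
        if j.any():print(n,z.round(2),j.sum(),(L[j].min(0)*1000).round(),(L[j].max(0)*1000).round(), np.sort(L[j,0]*1000).round()[::max(1,j.sum()//10)])
```

```text
[ 0.6266 -0.0082  0.307 ] [-0.1   0.43  1.1  -0.05  1.78 -0.28]
[[-0.179  0.969 -0.172]
 [ 0.984  0.176 -0.031]
 [ 0.    -0.175 -0.985]]
to pre-grasp [ 0.0014193   0.00559361 -0.01997736] want z [-0.171 -0.031 -0.985]
side 0.31 12 [131.  63.] [143.  71.] [131. 131. 133. 133. 134. 135. 136. 137. 138. 140. 141. 143.]
side 0.32 36 [78. 59.] [145.  71.] [ 78.  82.  83.  86.  88. 133. 136. 138. 140. 142. 143. 145.]
side 0.33 36 [76. 58.] [147.  71.] [ 76.  78.  80.  83.  85.  88. 135. 136. 140. 142. 144. 147.]
side 0.34 38 [76. 55.] [151.  70.] [ 76.  80.  82.  85.  87.  90.  91. 137. 138. 140. 142. 147. 149.]
side 0.35 44 [79. 48.] [152.  75.] [ 79.  82.  85.  88.  91. 139. 142. 144. 147. 149. 151.]
```

Fingers are aligned with the lid plane. Moving onto its line and descending along it.

{"fn": "send_rows", "kwargs": {
  "xyz": [
    [0.005,0.006,0],
    [-0.0035,-0.0006,-0.02],
    [-0.0035,-0.0006,-0.02],
    [0,0,0],
    [-0.0026,-0.0005,-0.015],
    [-0.0026,-0.0005,-0.015],
    [-0.0017,-0.0003,-0.01],
    [0,0,0],
    [0,0,0]
  ],
  "delta_rot": [
    [0,0,0],
    [0,0,0],
    [0,0,0],
    [0,0,0],
    [0,0,0],
    [0,0,0],
    [0,0,0],
    [0,0,0],
    [0,0,0]
  ]
}}

```text
clock: 19.45
position: [0.6184, -0.0033, 0.229]
ee_rot: [-0.055, 0.638, 0.765, -0.066]
contact_force: [0.5, 0.6, 0.3]
width: 0.0439
gripper_force: 0.0
```

Run:
```python
from h import *
th=np.radians(10.3);ex=np.array([np.cos(th),np.sin(th)]);ey=np.array([-ex[1],ex[0]]);Cc=np.array([.5295,-.0818])
s=grab('side');save(s,'lidgrip.png',(270,90,390,190),6)
P=pts(s).reshape(-1,3);L=(P[:,:2]-Cc)@np.c_[ex,ey];Z=P[:,2]
for nm,y in(('finger',(.045,.085)),('lid',(.085,.125))):
    k=(L[:,1]>y[0])&(L[:,1]<y[1])&(L[:,0]>.05)&(L[:,0]<.16)
    for z in np.arange(.21,.27,.01):
        j=k&(abs(Z-z)<.005)
        if j.any():print(nm,z.round(2),np.sort(L[j,0]*1000).round()[::max(1,j.sum()//12)])
print(readout.get_state()['position'])
```

```text
finger 0.22 [107.]
finger 0.23 [108. 124. 124. 126. 126. 129. 129. 131. 134. 134.]
finger 0.24 [ 71.  80.  94.  96.  97.  99. 101. 103. 105. 106. 107. 109. 129. 134.]
finger 0.25 [ 68.  71.  73.  75.  77.  79. 102. 128. 131. 133. 136. 139. 141.]
finger 0.26 [ 70.  71.  73.  75.  77.  79.  81.  84. 130. 130. 132. 133. 136. 138.
 140. 141. 148.]
finger 0.27 [ 73.  79.  82.  84. 129. 135. 138. 141. 144. 146. 148. 154. 159.]
lid 0.21 [ 90.  90.  92.  93.  95.  98. 101. 101. 103. 103. 105.]
lid 0.22 [ 92.  93.  93.  93.  95.  95.  98. 100. 101. 103. 103.]
lid 0.23 [ 93.  95.  95.  95.  98.  98. 100. 100. 103. 103. 106. 108. 108.]
lid 0.24 [ 94.  95.  97.  98. 100. 101. 102. 103. 104. 105. 107. 108. 109.]
lid 0.25 [100.]
[ 0.61866679 -0.00327226  0.22923702]
```

View pics/lidgrip.png

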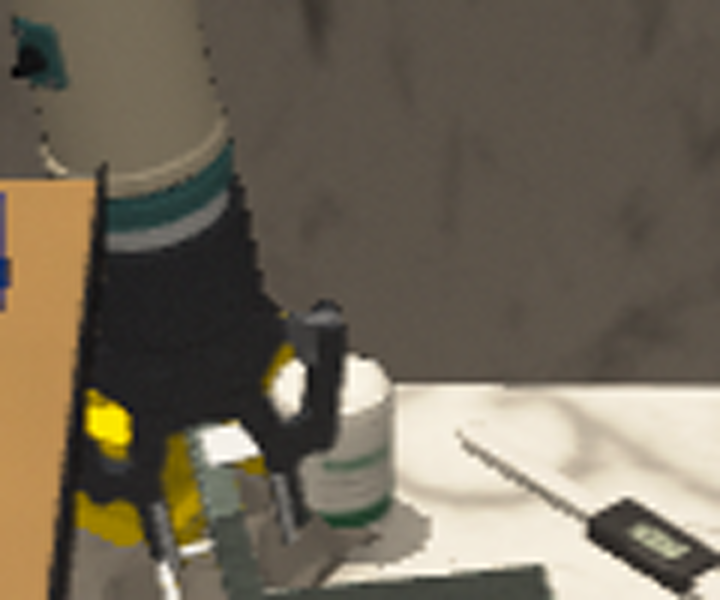

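The fingers straddle the lid edge at (215,500), with the outer finger at (165,530) and the inner at (290,500). Closing.

{"fn": "send_rows", "kwargs": {
  "xyz": [
    [0,0,0],
    [0,0,0],
    [0,0,0],
    [0,0,0],
    [0,0,0],
    [0,0,0]
  ],
  "delta_rot": [
    [0,0,0],
    [0,0,0],
    [0,0,0],
    [0,0,0],
    [0,0,0],
    [0,0,0]
  ],
  "gripper": 0.005,
  "force": 60
}}

```text
clock: 20.1
position: [0.618, -0.0034, 0.2292]
ee_rot: [-0.055, 0.638, 0.765, -0.067]
contact_force: [-2.2, 0.0, 5.2]
width: 0.0142
gripper_force: 58.5
```

{"fn": "send_rows", "kwargs": {
  "xyz": [
    [-0.0053,-0.001,0.0005],
    [-0.0053,-0.001,0.0005],
    [-0.0053,-0.001,0.0001],
    [-0.0053,-0.001,0.0001],
    [-0.0053,-0.001,-0.0002],
    [-0.0053,-0.001,-0.0002],
    [0,0,0]
  ],
  "delta_rot": [
    [0.36,-1.97,0],
    [0.36,-1.97,0],
    [0.36,-1.97,0],
    [0.36,-1.97,0],
    [0.36,-1.97,0],
    [0.36,-1.97,0],
    [0,0,0]
  ]
}}

```text
clock: 20.8
position: [0.5859, -0.0092, 0.2301]
ee_rot: [0.013, 0.64, 0.768, 0.015]
contact_force: [1.4, 1.8, 3.7]
width: 0.014
gripper_force: 61.7
```

Forces are low, so I'll continue the arc.

{"fn": "send_rows", "kwargs": {
  "xyz": [
    [-0.0053,-0.001,-0.0006],
    [-0.0053,-0.001,-0.0006],
    [-0.0052,-0.001,-0.001],
    [-0.0052,-0.001,-0.001],
    [-0.0051,-0.0009,-0.0013],
    [-0.0051,-0.0009,-0.0014],
    [-0.005,-0.0009,-0.0017],
    [-0.005,-0.0009,-0.0017],
    [0,0,0]
  ],
  "delta_rot": [
    [0.36,-1.97,0],
    [0.36,-1.97,0],
    [0.36,-1.97,0],
    [0.36,-1.97,0],
    [0.36,-1.97,0],
    [0.36,-1.97,0],
    [0.36,-1.97,0],
    [0.36,-1.97,0],
    [0,0,0]
  ]
}}

```text
clock: 21.7
position: [0.5447, -0.0166, 0.2208]
ee_rot: [0.101, 0.632, 0.758, 0.122]
contact_force: [-1.7, 2.8, 7.5]
width: 0.014
gripper_force: 61.9
```

{"fn": "send_rows", "kwargs": {
  "xyz": [
    [-0.0049,-0.0009,-0.0021],
    [-0.0049,-0.0009,-0.0021],
    [-0.0047,-0.0009,-0.0024],
    [-0.0047,-0.0009,-0.0024],
    [-0.0046,-0.0008,-0.0027],
    [-0.0046,-0.0008,-0.0027],
    [0,0,0],
    [0,0,0],
    [0,0,0]
  ],
  "delta_rot": [
    [0.36,-1.97,0],
    [0.36,-1.97,0],
    [0.36,-1.97,0],
    [0.36,-1.97,0],
    [0.36,-1.97,0],
    [0.36,-1.97,0],
    [0,0,0],
    [0,0,0],
    [0,0,0]
  ]
}}

```text
clock: 22.6
position: [0.5171, -0.0215, 0.2069]
ee_rot: [0.166, 0.618, 0.742, 0.2]
contact_force: [-8.1, 2.2, 11.9]
width: 0.014
gripper_force: 62.2
```

Run:
```python
from h import *
th=np.radians(10.3);ex=np.array([np.cos(th),np.sin(th)]);ey=np.array([-ex[1],ex[0]]);Cc=np.array([.5295,-.0818])
g=readout.get_state();r=(g['position'][:2]-np.array([.5276,-.0818]))@ex-.083
print(g['position'],g['contact_force'].round(1),g['width'],g['gripper_force'],'tcp angle',np.degrees(np.arctan2(g['position'][2]-.076,-r)))
for n in('top','side'):
    P=pts(grab(n)).reshape(-1,3);L=(P[:,:2]-Cc)@np.c_[ex,ey];Z=P[:,2]
    for y in((-.1,-.04),(.09,.12)):
        k=(L[:,1]>y[0])&(L[:,1]<y[1])&(L[:,0]>-.03)&(L[:,0]<.085)&(Z>.085)&(Z<.235)
        if k.sum()>10:
            a=np.degrees(np.arctan2(Z[k]-.076,.083-L[k,0]));print(n,y,k.sum(),np.percentile(a,[10,30,50,70,90]).round(1))
            A=L[k,0];c=np.polyfit(Z[k],A,1);print('slope angle',np.degrees(np.arctan2(1,-c[0])).round(1))
```

```text
[ 0.51707118 -0.02152936  0.20685901] [-8.1  2.2 11.9] 0.013993833028209194 62.23958373069763 tcp angle 57.7447596351123
top (-0.1, -0.04) 693 [57.6 60.6 61.  61.4 63.6]
slope angle 57.7
top (0.09, 0.12) 355 [57.5 60.7 61.1 61.7 63.4]
slope angle 58.0
side (-0.1, -0.04) 477 [54.9 57.5 58.6 59.1 59.7]
slope angle 59.2
side (0.09, 0.12) 336 [54.8 57.5 58.6 59.3 59.9]
slope angle 59.5
```

{"fn": "send_rows", "kwargs": {
  "xyz": [
    [0,0,0],
    [0,0,0],
    [0,0,0],
    [0,0,0],
    [0,0,0],
    [0,0,0],
    [0,0,0],
    [0,0,0]
  ],
  "delta_rot": [
    [0,0,0],
    [0,0,0],
    [0,0,0],
    [0,0,0],
    [0,0,0],
    [0,0,0],
    [0,0,0],
    [0,0,0]
  ]
}}

```text
clock: 23.5
position: [0.5172, -0.0215, 0.2069]
ee_rot: [0.167, 0.618, 0.742, 0.2]
contact_force: [-8.9, 2.5, 12.8]
width: 0.014
gripper_force: 62.1
```

```bash
python3 -c "
from rig import order,readout
g=readout.get_state();print(g['position'],g['qd'].round(4),g['gripper_force']);print(order.sign_off())"
```

```text
[ 0.51722725 -0.02148593  0.20693923] [ 0.0007 -0.0001  0.0011  0.      0.0004  0.0005] 62.11580514907837
the job is handed in; nothing more can be done
None
```

The job is handed in at about 23.5 s of the 67 s allowed: the cameras showed both bearings flat in their seats, and the gripper is holding the lid steady at about 60° open; the hand-in returned no verdict.

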